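Lock the T-bar clamp stud in the blocking fixture

ROBOT

A 6-joint arm with a two-finger parallel gripper is mounted at the origin on the work surface. World frame = base frame: x ahead of the robot, y to its left, z up, the work surface at z = 0. Lengths are in m, angles in rad, forces in N, time in s.
With the tool pointing down it reaches from about 0.275 to 0.825 m from the base axis. Payload 4.9 kg.
Tool frame: the origin (TCP) lies midway between the tips of the shut fingers; the grasp point (between the pads) lies 19 mm behind it (grip_point_offset is the distance from the TCP to the grasp point, in m); z points along the fingers, y is the line along which they close (so a half turn about z gives the same grasp; the last joint's range is limited). The gripper opens to 85 mm and grips with 20 to 120 N. Pads are 22 mm wide; open, the fingers measure 114 mm over their backs; the gripper's body (76 mm by 85 mm) begins 54 mm behind the grasp point. The pads swing forward as they close: fully open they stand 13 mm farther back than shut.
Start: joints at [1.019, 0.326, -0.193, 1.052, 0, 1.437], TCP at [0.223, 0.503, 0.231] pointing down, gripper open.
Joint ranges: [-2.65, 2.65], [-0.97, 1.79], [-1.3, 1.35], [-1.93, 2.1], [-1.47, 1.37], [-3.14, 3.14]. Speed limits (rad/s): [2.57, 2.57, 3.14, 3.14, 3.14, 3.14].

INTERFACE

Orientations are given as a rotation vector (axis times angle).
In Python, from cell import * gives the robot as it stands. Calls block until the motion is done:
- movep(position, orientation): joint-space move of the TCP to a pose.
- move_l(position, velocity=0.15, rot=None, until_force=None): straight line of the TCP; rot=None keeps the orientation; velocity is the mean speed in m/s. With until_force (N) it stops when the force on the tool has changed by that much, and returns True; else False.
- set_joints(angles): joint-space move.
- let_go() and grab(newtons=None): open the fingers fully, or close them until they stop; newtons is the grip in N (None keeps the last).
- sleep(seconds).
- ik(position, orientation): joint angles nearest the present ones, or None.
- get_state(): the state.
- grab_frame(name): name is "scene" or "top"; returns a dict with "img" (480x640x3 uint8, red, green, blue), "fx", "fy", "cx", "cy" (pixels), "cam_to_world" (4x4, takes a point from camera to world coordinates). Camera axes: x right, y down, z forward; pixel columns grow to the right and rows downward; lengths in m; the calibration is good to about 2 mm. A picture is of the moment at which its call begins. There is no depth.
A pose or a line that the arm cannot do raises MotionError and nothing moves.
- sign_off(): hands the job in; it is judged then, once.
Trained networks look in the newest picture that a camera, given by its name, has taken for a name from the list of things; names that differ only in an ending like _2 or _b are one class to them, and where a whole thing is asked for, a point or a joint stands for the part that bears it (a point fixed in the world has none). Each returns a list of dicts, best first, with "score" (0 to 1); they miss things now and then, are a little off and sometimes report something else, mostly with a low value. They report only what shows in the picture. A call takes as long as a camera call.
- spot_in(camera, name): "centre" ([column, row] in pixels, amid what is visible of it).
- silhouettes(camera, name): "mask" (480x640 bool, what is visible of it) and "centre" ([column, row] in pixels, amid what is visible of it).
- tip_of(camera, name): "centre" ([column, row] in pixels: a listed point, or the origin of a listed thing).
The state is a dict: "clock": time; "q": joint angles; "joint_velocities": joint speeds; "tau": joint torques, N m; "position": TCP position; "eef_rot": TCP orientation; "contact_force": force on the tool from outside, world axes, zero at the start; "wrist_torque": the same for the moment, N m; "finger_gap": opening from 0.0 (shut) to 1.0 (fully open); "grasp_force": force on a finger pad.
Only numpy, scipy, OpenCV 4.12 (cv2) and the standard library are available. Lean on these libraries where they do the work, as an engineer would, in place of code of your own. Each camera call takes 0.05 s, during which the arm holds its last target. There are 200 camera calls.

TASK

Clamp the blocking chuck to the T-slot plate: take the clamp stud with the T-bar handle out of the wooden rest, lower its head lengthwise into the open end of the slot, slide it along until its shank is home in the notch of the chuck's foot, and then turn it a quarter turn so that its head locks under the slot's lips. Let go of it standing there, and leave the other two studs in the rest.

Things in the scene. Friction and masses are not known exactly. Their poses are not given: they have to be found in the camera images.
- t_stud: Steel clamp stud to use, 0.3 kg, upright in any pocket of the wooden rest; it alone has a T-bar handle. Origin: centre of its head's underside, z up. Head 50 mm (x) x 18 (y), z 0-10; shank 14 mm dia; flange 44 mm dia, z 40-46; handle bar 64 mm along x (parallel to head), 14 wide, z 80-96: grip it from above across the 14 mm. Lift 45 mm to clear the rest, 120 to pass over others.
- knob_stud: Bystander, leave it: steel stud with a round disc knob 36 mm dia, top 96 mm above its origin (centre of its foot's underside), foot 24 mm dia. It stands in the same rest, a fixed wooden block 100 x 240 x 44 mm high with three pockets in a row, 80 mm apart, each 58 x 26 mm and 38 mm deep.
- plain_stud: Bystander, leave it: shorter steel stud in the same rest with a 20 mm square head, top 67 mm above its origin (centre of its foot's underside), foot 24 mm dia.
- fixture: Fixed steel T-slot plate, 260 (x) x 100 x 30 mm high; origin: centre of underside. Slot along x at y=0: throat 30 mm wide, open from above x -115 to -15; lips z 22-30; cavity below 68 wide, floor z 4, runs to x +60. Grey chuck with glass on the +x end, top z 66.
- notch (a point): End of the 26 mm wide notch, open to -x, in the chuck's foot, which covers the slot from 33 mm before this point on (foot z 30-40 mm; the stud's head passes below, its flange above). The point is the stud's origin when it stands on the slot floor, shank at the notch's end. Axes as the plate. Lower the stud about 88 mm before it (-x). It turns freely either way.

How it is judged:
On the way, in this order (a step that is already met when the one before it is completed fails the run):
1. the T-bar stud's head is down in the open part of the slot, below the lips, lengthwise (within 17 degrees) (x of t_stud in the frame of fixture between -0.115 and -0.025 m and y of t_stud in the frame of fixture between -0.015 and 0.015 m and z of t_stud in the frame of fixture below 0.013 m and angle between the x axis of t_stud and the x axis of fixture, either way round below 0.3 rad), for 0.1 s.
2. the stud has slid along the slot until its shank is in the notch within 15 mm of its end position, head still lengthwise (within 29 degrees) (x of t_stud in the frame of fixture between 0.003 and 0.025 m and y of t_stud in the frame of fixture between -0.015 and 0.015 m and z of t_stud in the frame of fixture below 0.013 m and angle between the x axis of t_stud and the x axis of fixture, either way round below 0.5 rad), for 0.1 s.
At the end, for the whole second after the job is handed in: The T-bar stud stands upright (within 10 degrees) and still in the slot, its axis in the notch within 15 mm of the position where the shank touches the notch's end, its head below the lips and across the slot (within 15 degrees of square to it), released (x of t_stud in the frame of fixture between 0.003 and 0.025 m and y of t_stud in the frame of fixture between -0.015 and 0.015 m and z of t_stud in the frame of fixture below 0.013 m and angle between the x axis of t_stud and the y axis of fixture, either way round below 0.26 rad and angle between t_stud's own z axis and vertical below 0.17 rad and linear speed of t_stud below 0.02 m/s).
It fails at once if another stud is moved more than 40 mm (distance of any of knob_stud, plain_stud from where it was at the start of the episode above 0.04 m).
It also fails if it takes over 48 s, if anything falls off the work surface, if the arm or the gripper's body presses on something with over 40 N, if the wrist force passes 120 N, or if a joint passes its speed limit or range.

## Working session

There is one attempt and no reset: what is moved stays moved. The work goes in short steps, each a Python script; the robot and the scene stay as the last script left them, time stands still between calls to the robot, and variables do not carry over. Pictures are saved under pics/ and viewed, at most 10 in all, crops included, and the job is handed in when it is done.

```bash
mkdir -p pics; ls
cat > h.py <<'E'
from cell import *
import numpy as np, cv2
def save(f,n): cv2.imwrite('pics/'+n,f["img"][:,:,::-1])
def P(f):
    T=np.linalg.inv(np.array(f["cam_to_world"])); K=np.array([[f["fx"],0,f["cx"]],[0,f["fy"],f["cy"]],[0,0,1]])
    return K@T[:3]
def tri(fs,ps):
    h=cv2.triangulatePoints(P(fs[0]),P(fs[1]),np.array(ps[0],float).reshape(2,1),np.array(ps[1],float).reshape(2,1)); return (h[:3]/h[3]).ravel()
def onplane(f,p,z):
    T=np.array(f["cam_to_world"]); d=T[:3,:3]@np.array([(p[0]-f["cx"])/f["fx"],(p[1]-f["cy"])/f["fy"],1])
    return T[:3,3]+d*(z-T[2,3])/d[2]
def proj(f,X):
    v=P(f)@np.append(X,1); return v[:2]/v[2]
E
python3 - <<'E'
from h import *
fs={}
for c in("scene","top"):
    f=grab_frame(c); fs[c]=f; save(f,c+"0.png"); print(c,np.round(f["cam_to_world"],3).tolist(),f["fx"],f["cx"],f["cy"])
for n in("t_stud","knob_stud","plain_stud","fixture","notch"):
    r={}
    for c in fs:
        for fn in(tip_of,spot_in):
            o=fn(c,n); print(n,c,fn.__name__,[(np.round(x["centre"]).tolist(),round(x["score"],2)) for x in o[:3]])
            if fn is tip_of and o: r[c]=o[0]["centre"]
    if len(r)==2: print("  tri",tri([fs["scene"],fs["top"]],[r["scene"],r["top"]]))
print(get_state())
E
```

```text
cell.py
pics
scene [[0.632, 0.535, -0.561, 1.051], [0.775, -0.427, 0.466, -0.519], [0.01, -0.729, -0.684, 0.674], [0.0, 0.0, 0.0, 1.0]] 539.8372910511165 325.56190488424056 238.55074365985615
top [[-0.013, -0.997, 0.082, 0.48], [-1.0, 0.011, -0.023, -0.09], [0.022, -0.082, -0.996, 0.811], [0.0, 0.0, 0.0, 1.0]] 516.358132975343 318.8289888631325 248.10310384823623
t_stud scene call [([164.0, 330.0], 0.71)]
t_stud scene call [([155.0, 307.0], 0.86)]
t_stud top call [([493.0, 272.0], 0.59)]
t_stud top call [([511.0, 272.0], 0.95)]
  tri [ 0.50484892 -0.38468002  0.00280709]
knob_stud scene call [([261.0, 295.0], 0.58)]
knob_stud scene call [([260.0, 271.0], 0.91)]
knob_stud top call [([394.0, 252.0], 0.85)]
knob_stud top call [([398.0, 251.0], 0.75), ([451.0, 260.0], 0.64), ([199.0, 268.0], 0.2)]
  tri [ 0.5393045  -0.22906235  0.00259115]
plain_stud scene call [([215.0, 312.0], 0.74)]
plain_stud scene call [([214.0, 291.0], 0.71)]
plain_stud top call [([445.0, 260.0], 0.87)]
plain_stud top call [([453.0, 258.0], 0.74)]
  tri [ 0.5262479  -0.30784156  0.00657129]
fixture scene call [([3
[... 430 characters left out ...]
.1, 'q': array([ 1.01885311e+00,  3.26183989e-01, -1.92598169e-01,  1.05201562e+00,
       -2.82433888e-05,  1.43659275e+00]), 'joint_velocities': array([ 5.38737314e-04, -1.20193132e-03, -3.43308041e-04, -3.08907846e-04,
        1.24210202e-05, -8.41847006e-04]), 'tau': array([ 1.22743095e-03, -4.43336105e+01,  2.62762910e+01,  1.04105628e-03,
       -3.23712129e-04,  5.69807987e-07]), 'position': array([0.22313777, 0.50271465, 0.23129026]), 'eef_rot': array([ 6.51417707e-01,  3.07328738e+00, -1.70688512e-05]), 'contact_force': array([-0.07530271, -0.39662539, -0.70219155]), 'wrist_torque': array([ 0.04268688, -0.00549299,  0.05042481]), 'grasp_force': 0.0, 'finger_gap': 1.0070902393716397}
```

View pics/scene0.png

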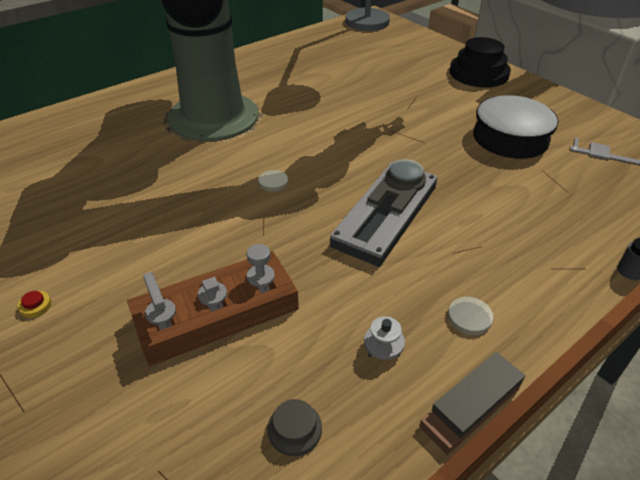

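View pics/top0.png

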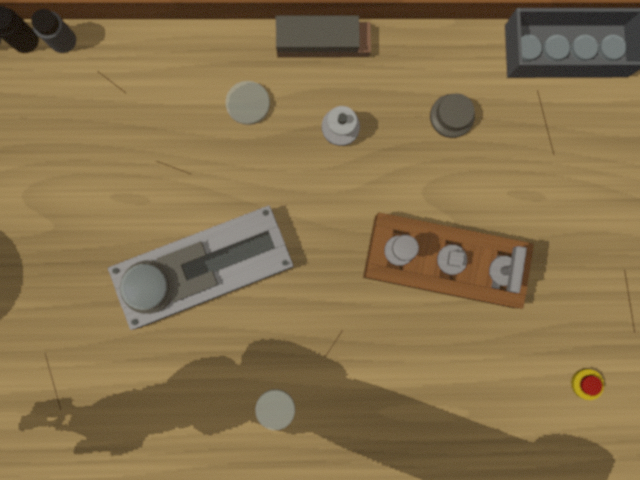

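The scene view shows the T-bar stud at the rest's left end (bar about (152,290)), with plain at (212,290) and knob at (260,265). The plate's open slot end faces (356,240) and the chuck is at (405,178). The top view has the bar at (518,270), the plate's slot end at (282,240) and the chuck at (148,287). Next I'll enlarge these areas to get corners.

Run:
```python
import cv2,numpy as np
t=cv2.imread('pics/top0.png');s=cv2.imread('pics/scene0.png')
def crop(im,x,y,w,h,k,n):
    c=cv2.resize(im[y:y+h,x:x+w],None,fx=k,fy=k,interpolation=cv2.INTER_CUBIC)
    c=cv2.convertScaleAbs(c,alpha=1.4)
    for i in range(0,w,10): cv2.putText(c,str(x+i),(i*k,8),0,.3,(0,255,255),1) if i%20==0 else 0; cv2.line(c,(i*k,10),(i*k,16),(0,255,255),1)
    for i in range(0,h,10): cv2.putText(c,str(y+i),(0,i*k+4),0,.3,(0,255,255),1)
    cv2.imwrite('pics/'+n,c)
crop(t,100,200,200,140,4,'c_topfix.png')
crop(s,320,150,130,120,5,'c_scfix.png')
a=cv2.resize(t[225:315,475:540],None,fx=6,fy=6,interpolation=cv2.INTER_CUBIC)
b=cv2.resize(s[260:350,130:195],None,fx=6,fy=6,interpolation=cv2.INTER_CUBIC)
for im,x0,y0 in((a,475,225),(b,130,260)):
    for i in range(5,65,10): cv2.putText(im,str(x0+i),(i*6-8,8),0,.3,(0,255,255),1);cv2.line(im,(i*6,10),(i*6,16),(0,255,255),1)
    for i in range(5,90,10): cv2.putText(im,str(y0+i)+'-',(0,i*6+4),0,.3,(0,255,255),1)
cv2.imwrite('pics/c_bar.png',cv2.convertScaleAbs(np.hstack([a,b]),alpha=1.4))
```

```text
(no output)
```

View pics/c_topfix.png

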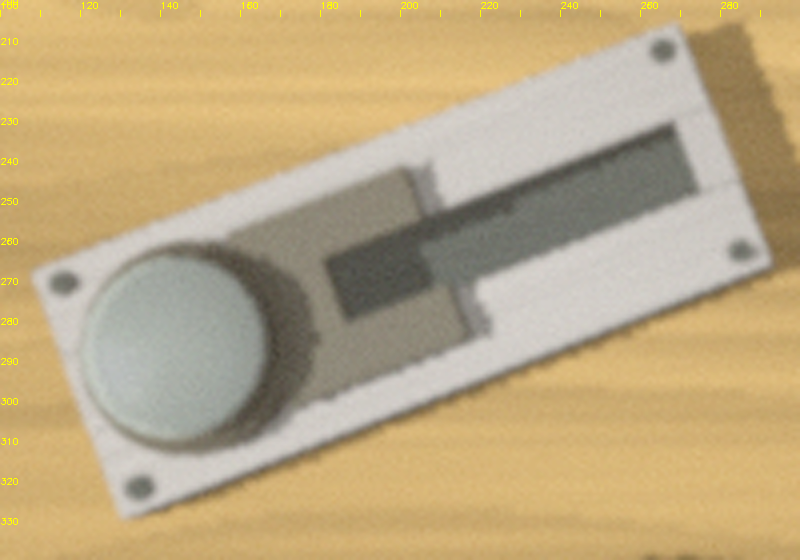

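View pics/c_scfix.png

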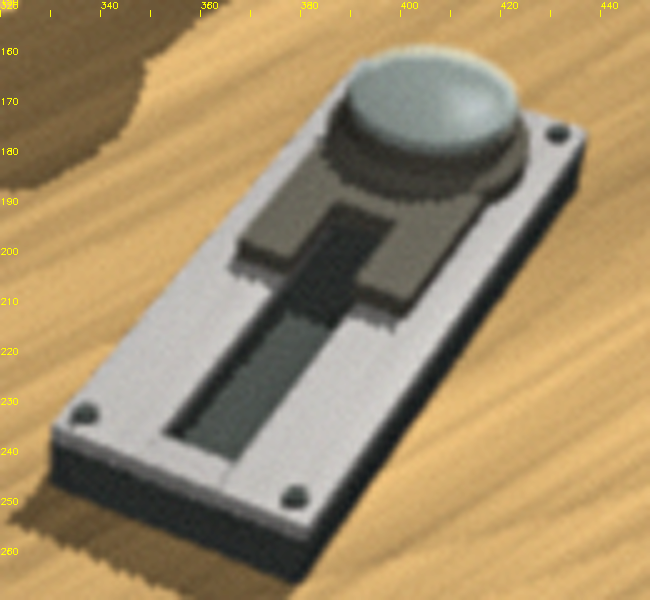

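View pics/c_bar.png

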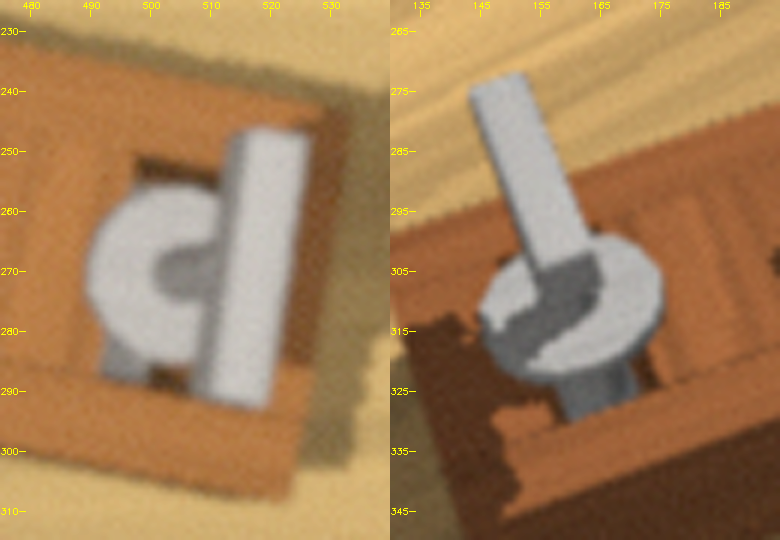

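The crops give clean corners:
- **Plate top in the top view:** (108,267), (131,329), (269,206) and (292,265).
- **Plate top in the scene view:** (330,236), (381,256) and (437,177).
- **Bar's top face:** centre about (518,269) in the top view and (153,288) in the scene view.

I'll fit poses to both views, leaving the height free.

```bash
cat > fit.py <<'E'
from h import *
from scipy.optimize import least_squares
def fit(pairs,x0):
    def res(p):
        c,s=np.cos(p[3]),np.sin(p[3]); r=[]
        for f,L,px in pairs:
            r+=list(proj(f,[p[0]+c*L[0]-s*L[1],p[1]+s*L[0]+c*L[1],p[2]])-px)
        return np.array(r)
    o=least_squares(res,x0,loss='soft_l1'); return o.x,np.round(res(o.x).reshape(-1,2),1).tolist()
E
python3 - <<'E'
from fit import *
t=grab_frame("top");s=grab_frame("scene")
ct=lambda X,Y,k,x,y:np.array([(X+.5)/k-.5+x,(Y+.5)/k-.5+y])
A=lambda X,Y:ct(X,Y,4,100,200); B=lambda X,Y:ct(X,Y,5,320,150)
C=lambda X,Y:ct(X,Y,6,475,225); D=lambda X,Y:ct(X-390,Y,6,130,260)
tp=[(t,(-.13,-.05),A(678,27)),(t,(-.13,.05),A(771,263)),(t,(.13,-.05),A(34,270)),(t,(.13,.05),A(125,518)),(t,(-.115,-.015),A(674,123)),(t,(-.115,.015),A(697,192))]
# label check: +y is image-down in the top view
tp=[(f,L,p) for f,L,p in tp]
sp=[(s,(-.13,.05),B(52,430)),(s,(-.13,-.05),B(308,530)),(s,(.13,-.05),B(586,135)),(s,(-.115,.015),B(165,435)),(s,(-.115,-.015),B(232,462))]
for n,q in(("both",tp+sp),("top",tp+sp[:0])):
    print(n,fit(q,[.52,.06,.03,1.8]))
h,w=.032,.007
# bar x toward world -x-ish (image down in top)
tb=[(t,(h,w),C(310,133)),(t,(h,-w),C(267*0+243,128)),(t,(-h,w),C(267,408)),(t,(-h,-w),C(210,398))]
sb=[(s,(h,w),D(590,235)*0+D(540,270)),(s,(h,-w),D(590,235)),(s,(-h,w),D(470,95)),(s,(-h,-w),D(523,73))]
for x,q in(("both",tb+sb),):
    for y0 in(0,): print(x,fit([(f,(L[0],-L[1]),p) for f,L,p in q],[.5,-.38,.1,y0])); print(fit(tb,[.5,-.38,.1,0])[0],fit([(f,(L[0],-L[1]),p) for f,L,p in sb],[.5,-.38,.1,0])[0])
p,_=fit([(f,(L[0],-L[1]),p) for f,L,p in tb+sb],[.5,-.38,.1,0]); print(tri([t,s],[np.mean([x[2] for x in tb],0),np.mean([x[2] for x in sb],0)]))
# flange centre: top circle (~z .052) 
print(onplane(t,C(180,272),.052))
# rest corners / plain,knob row at flange heights
for n in("plain_stud","knob_stud","t_stud"):
    a,b=tip_of("top",n),tip_of("scene",n); print(n,tri([t,s],[a[0]["centre"],b[0]["centre"]]) if a and b else None)
E
```

```text
both (array([0.51903396, 0.07078879, 0.02730952, 1.93515308]), [[-0.6, -1.5], [0.1, 0.2], [-1.0, 0.2], [-0.9, 0.5], [-0.4, -0.8], [1.0, 0.2], [-0.7, -0.3], [-0.7, 0.1], [0.2, -0.1], [-1.8, 0.6], [0.1, 1.2]])
top (array([0.51919716, 0.07129204, 0.02109475, 1.93268575]), [[-0.4, -0.8], [-0.2, 0.5], [0.2, 0.0], [-0.0, -0.1], [-0.4, -0.3], [0.9, 0.6]])
both (array([ 0.50667433, -0.38265462,  0.0998746 , -0.18382985]), [[-0.8, 0.4], [0.5, -0.5], [0.1, -0.0], [-0.4, -0.1], [-0.4, 0.2], [1.3, 2.3], [-1.0, -0.9], [-0.2, -0.6]])
[ 0.50708207 -0.3875652   0.08711766  0.10319179] [ 0.46382136 -0.37162673  0.05499845 -0.18385509]
[ 0.50667211 -0.38268064  0.09960901]
[ 0.50719473 -0.38317503  0.052     ]
plain_stud [ 0.52418439 -0.30794156  0.00694998]
knob_stud [ 0.54050058 -0.23066336  0.0050331 ]
t_stud [ 0.50500653 -0.38475753  0.00706833]
```

```bash
cat >> fit.py <<'E'
from scipy.spatial.transform import Rotation as R
def down(y): return (R.from_euler('z',y)*R.from_euler('x',np.pi)).as_rotvec()
FY=1.934; FO=np.array([.519,.071]); 
def fx(x,y=0): c,s=np.cos(FY),np.sin(FY); return FO+[c*x-s*y,s*x+c*y]
SX=np.array([.5065,-.3830]); SY=-.165
E
python3 - <<'E'
from fit import *
q=get_state()["q"]
for k in(0,np.pi,-np.pi):
    for n,p,z,y in(("pick",SX,.2,SY),("pickdn",SX,.077,SY),("above",fx(-.07),.2,FY-np.pi),("in",fx(-.07),.075,FY-np.pi),("notch",fx(.015),.075,FY-np.pi),("turn+",fx(.015),.075,FY-np.pi/2),("turn-",fx(.015),.075,FY-3*np.pi/2)):
        j=ik(np.append(p,z),down(y+k)); print(n,k,None if j is None else np.round(j,2))
E
```

```text
pick 0 [-0.76  0.5   0.    1.07  0.    2.54]
pickdn 0 [-0.76  0.61 -0.15  0.81  0.    2.54]
above 0 [-0.13  0.34 -0.26  0.97  0.   -2.06]
in 0 [-0.13  0.47 -0.42  0.68  0.   -2.06]
notch 0 [ 0.02  0.44 -0.48  0.66  0.   -1.91]
turn+ 0 [ 0.02  0.44 -0.48  0.66  0.    2.8 ]
turn- 0 [ 0.02  0.44 -0.48  0.66  0.   -0.34]
pick 3.141592653589793 [-0.76  0.5   0.    1.07  0.   -0.6 ]
pickdn 3.141592653589793 [-0.76  0.61 -0.15  0.81  0.   -0.6 ]
above 3.141592653589793 [-0.13  0.34 -0.26  0.97  0.    1.08]
in 3.141592653589793 [-0.13  0.47 -0.42  0.68  0.    1.08]
notch 3.141592653589793 [ 0.02  0.44 -0.48  0.66  0.    1.23]
turn+ 3.141592653589793 [ 0.02  0.44 -0.48  0.66  0.   -0.34]
turn- 3.141592653589793 [ 0.02  0.44 -0.48  0.66  0.    2.8 ]
pick -3.141592653589793 [-0.76  0.5   0.    1.07  0.   -0.6 ]
pickdn -3.141592653589793 [-0.76  0.61 -0.15  0.81  0.   -0.6 ]
above -3.141592653589793 [-0.13  0.34 -0.26  0.97  0.    1.08]
in -3.141592653589793 [-0.13  0.47 -0.42  0.68  0.    1.08]
notch -3.141592653589793 [ 0.02  0.44 -0.48  0.66  0.    1.23]
turn+ -3.141592653589793 [ 0.02  0.44 -0.48  0.66  0.   -0.34]
turn- -3.141592653589793 [ 0.02  0.44 -0.48  0.66  0.    2.8 ]
```

```bash
cat >> fit.py <<'E'
def st(m=""):
    s=get_state(); print(m,"t",round(s["clock"],1),"p",np.round(s["position"],4),"F",np.round(s["contact_force"],1),"gap",round(s["finger_gap"],3),"gf",round(s["grasp_force"],1))
E
python3 - <<'E'
from fit import *
o=down(SY+np.pi)
movep(np.append(SX,.21),o); st("above")
print(move_l(np.append(SX,.077),.12,until_force=10)); st("down")
grab(80); st("grip")
print(move_l(np.append(SX,.090),.05,until_force=40)); st("lift a bit")
move_l(np.append(SX,.215),.15); st("up")
f=grab_frame("top"); save(f,"lift_t.png"); g=grab_frame("scene"); save(g,"lift_s.png")
cv2.imwrite("pics/lift.png",np.hstack([cv2.resize(f["img"][150:350,350:550],(400,400)),cv2.resize(g["img"][150:350,100:300],(400,400))])[:,:,::-1])
E
```

```text
above t 4.8 p [ 0.507  -0.3823  0.2101] F [-0.7  0.4 -0.1] gap 1.002 gf 0.0
False
down t 6.0 p [ 0.5071 -0.3835  0.0779] F [ 0.2  0.8 -0.1] gap 1.0 gf 0.0
grip t 6.7 p [ 0.5067 -0.3831  0.0773] F [-0.5  0.5  2.7] gap 0.143 gf 78.6
False
lift a bit t 7.1 p [ 0.5066 -0.3831  0.0902] F [-0.6 -0.8 -4. ] gap 0.147 gf 77.8
up t 8.1 p [ 0.506  -0.3825  0.2138] F [-0.3 -0.4 -4.4] gap 0.148 gf 77.8
```

View pics/lift.png

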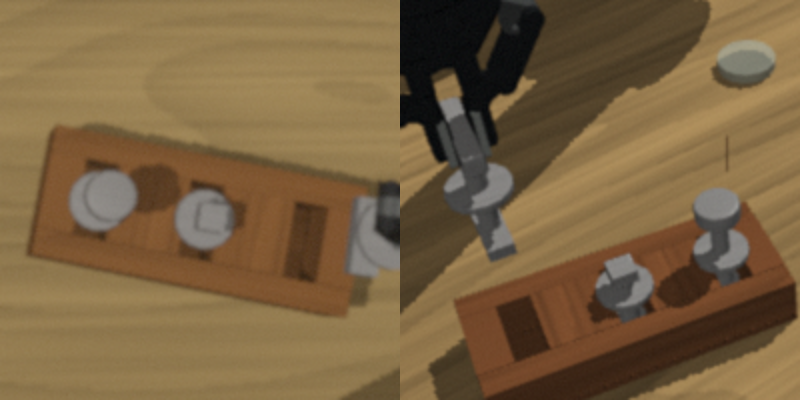

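The stud is held upright, its pocket is empty and the other two studs are untouched. Next I'll carry it over the slot and check it there.

Run:
```python
from fit import *
p=fx(-.07); movep(np.append(p,.215),down(FY)); st("over")
move_l(np.append(p,.13),.15); sleep(.3); st("low")
f=grab_frame("top"); g=grab_frame("scene"); save(f,"low_t.png"); save(g,"low_s.png")
a,b=tip_of("top","t_stud"),tip_of("scene","t_stud"); print([x[0:1] for x in(a,b)])
if a and b: X=tri([f,g],[a[0]["centre"],b[0]["centre"]]); d=X[:2]-FO; print(X, R.from_euler('z',-FY).apply([*d,0]))
s=get_state(); print("expected",proj(f,[*p,s["position"][2]-.071]),proj(g,[*p,s["position"][2]-.071]))
def dots(im,fr,z):
    im=im.copy()
    for L in[(-.115,-.015),(-.115,.015),(-.015,.015),(-.015,-.015),(-.13,.05),(-.13,-.05),(.13,-.05)]: cv2.circle(im,tuple(np.round(proj(fr,[*fx(*L),z])).astype(int)),1,(255,0,0),-1)
    return im
A=dots(f["img"],f,.03);B=dots(g["img"],g,.03)
cv2.imwrite("pics/low.png",np.hstack([cv2.resize(A[180:340,160:320],(400,400)),cv2.resize(B[130:290,310:470],(400,400))])[:,:,::-1])
```

```text
over t 9.6 p [0.5441 0.005  0.2149] F [ 0.3 -1.1 -3.6] gap 0.143 gf 77.7
low t 10.7 p [0.5444 0.0055 0.1308] F [ 0.   0.2 -4. ] gap 0.148 gf 77.8
[[{'centre': [244.2, 247.8], 'score': 0.66}], [{'centre': [371.9, 211.5], 'score': 0.93}]]
[0.54529963 0.00228039 0.06229446] [-0.07358007 -0.00016987  0.        ]
expected [240.73870021 247.80396294] [371.19004949 211.80947311]
```

View pics/low.png

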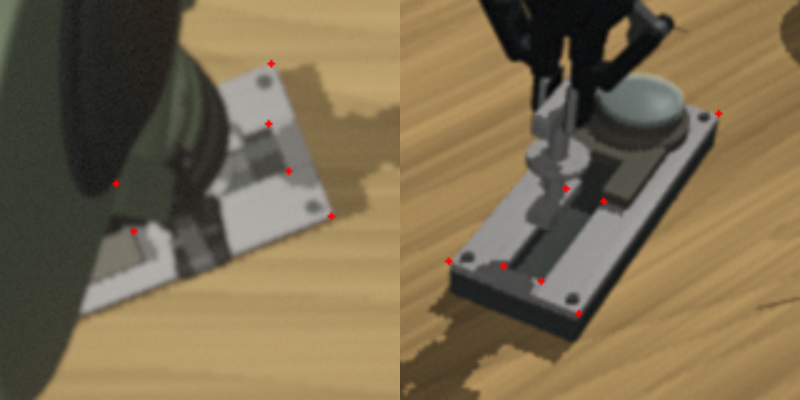

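The plate model's dots sit on its corners in both views, and the stud is in line with the slot (y about 0, x about -0.073). Lowering it now.

Run:
```python
from fit import *
p=fx(-.07); print(move_l(np.append(p,.0745),.06,until_force=12)); st("lowered")
s=get_state()["position"]
if s[2]<.080:
    if s[2]<.0755: pass
    sleep(.2)
    # slide until contact with the notch's end
    z=max(s[2]+.0005,.0755)
    print(move_l(np.append(fx(-.02),z),.06,until_force=15)); st("mid")
```

```text
True
lowered t 11.7 p [0.5431 0.0058 0.0753] F [-0.6  0.8  4.4] gap 0.145 gf 79.0
False
mid t 12.9 p [0.5253 0.053  0.0754] F [-1.1  1.2  0.5] gap 0.144 gf 78.5
```

Run:
```python
from fit import *
rel=lambda: print("fixture-frame tcp",np.round(R.from_euler('z',-FY).apply([*(get_state()["position"][:2]-FO),0]),4))
print(move_l(np.append(fx(.024),.0755),.04,until_force=10)); st("notch"); rel()
f=grab_frame("top"); g=grab_frame("scene")
a,b=tip_of("top","t_stud"),tip_of("scene","t_stud")
if a and b: print("tip",tri([f,g],[a[0]["centre"],b[0]["centre"]]))
cv2.imwrite("pics/notch.png",cv2.resize(g["img"][130:290,310:470],(480,480))[:,:,::-1])
```

```text
True
notch t 13.8 p [0.5122 0.0887 0.0754] F [ 1.3 -2.3  1.4] gap 0.145 gf 78.6
fixture-frame tcp [0.019  0.0001 0.    ]
tip [0.51318447 0.08267397 0.00409414]
```

View pics/notch.png

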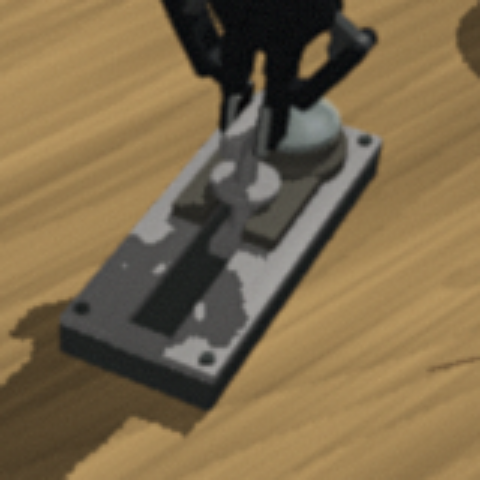

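The shank met the notch's end at x = 19 mm, with the flange above the foot. I'll back off 3 mm, turn, then release.

Run:
```python
from fit import *
p=np.append(fx(.0155),.0757); move_l(p,.03)
for a in np.linspace(0,np.pi/2,7)[1:]:
    movep(p,down(FY+a))
    if np.linalg.norm(get_state()["contact_force"])>25: st("high"); break
st("turned"); s=get_state(); print(s["q"].round(2), s["wrist_torque"].round(2), np.rad2deg(R.from_rotvec(s["eef_rot"]).as_euler('ZYX')[0]-FY))
```

```text
turned t 16.5 p [0.5135 0.0855 0.0757] F [ 0.7 -0.  -4.1] gap 0.146 gf 78.0
[ 0.02  0.43 -0.48  0.66 -0.   -0.33] [-0.01 -0.   -0.01] -270.3133304453536
```

Run:
```python
from fit import *
p=np.append(fx(.0155),.0757); move_l(p-[0,0,.0005],.02,until_force=8)
let_go(); st("open"); move_l(np.append(fx(.0155),.20),.12); st("up")
movep([.35,-.2,.25],down(FY+np.pi/2)); sleep(.3)
f=grab_frame("top"); g=grab_frame("scene")
a,b=tip_of("top","t_stud"),tip_of("scene","t_stud")
if a and b: X=tri([f,g],[a[0]["centre"],b[0]["centre"]]); print(X,R.from_euler('z',-FY).apply([*(X[:2]-FO),0]))
cv2.imwrite("pics/end.png",np.hstack([cv2.resize(f["img"][190:350,120:280],(400,400)),cv2.resize(g["img"][130:290,310:470],(400,400))])[:,:,::-1])
```

```text
open t 17.5 p [0.5135 0.0855 0.0752] F [-1.1  0.4 -0.5] gap 1.004 gf 0.0
up t 18.6 p [0.5129 0.0854 0.1993] F [-0.4  0.   0.2] gap 0.999 gf 0.0
[0.51471953 0.08389545 0.01124152] [ 0.01357492 -0.00058014  0.        ]
```

View pics/end.png

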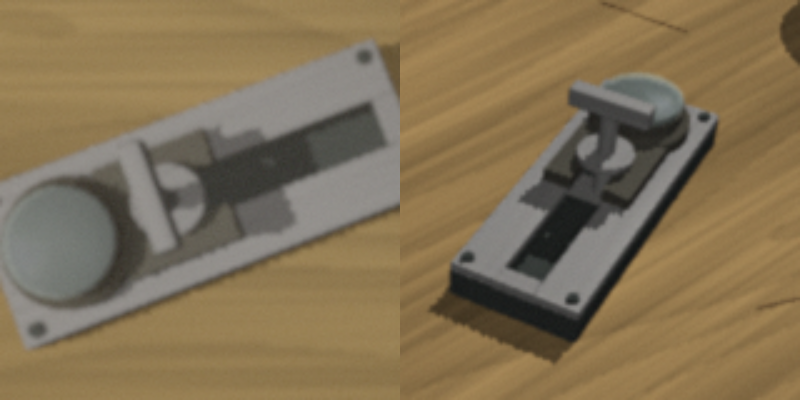

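The stud stands upright in the notch with its bar square across the slot, at x about 14–16 mm, and the gripper is clear of it.

```bash
python3 -c "
from cell import *
print(sign_off())"
```

```text
the job is handed in; nothing more can be done
None
```

The T-bar stud is turned across the slot in the chuck's notch, released and standing upright, with the other two studs left in the rest; the job is handed in (no verdict was returned).

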